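# Find the warped heatsink on the surface plate and reject it

## Task

One of the three heatsinks on the surface plate has a warped base: find it by pressing slowly and gently, with no more than about 10 N, straight down on the spring-loaded screw at an end of one after another until you find the one that rocks, and let it settle level again. Then pick up the one that rocks and lay it flat, fins up, in the reject tray without dropping it. Leave the good heatsinks lying where they are and do not disturb anything else.

Things in the scene. Friction and masses are not known exactly. Their poses are not given: they have to be found in the camera images.
- surface_plate_top (a point): centre of the flat top of the fixed dark granite surface plate, 320 mm (x) by 480 mm (y), top 40 mm above the bench; z up
- surface_plate: the same surface plate; origin at the centre of its underside
- heatsink_a_center (a point): point at the centre (half-way up) of one of three look-alike bare aluminium finned heatsinks lying fins up on the surface plate, any of which may be the warped one. 160 mm long (x axis), 54 wide (y), 36 high (z, up); 0.3 to 0.55 kg. Base 8 mm thick; the fins fill the middle 90 mm of the length and the full width and may be gripped across the width.
- heatsink_b_center (a point): the same for the next, look-alike heatsink. Each has at either end a bare 35 mm tab with a spring-loaded screw standing in it, 62 mm from the centre along x: a flat round steel head, 22 mm diameter, its top 17 mm above the underside (1 mm below this point); it gives 1 mm per 12 N, 4 mm at most. A good heatsink lies solid on its whole underside and does not tip.
- heatsink_c_center (a point): the same for the third. The warped one (any of the three) bears only on the middle 40 mm; its underside is 4 mm clear at the ends. It rests just as level, but 2 to 5 N down on a screw head tips it 0.067 rad until that end touches the plate (the tab sinks about 3 mm, besides the spring); let go, it falls back level.
- heatsink_a: the same heatsink as heatsink_a_center; origin at the centre of its underside, 18 mm below that point
- heatsink_b: the same heatsink as heatsink_b_center; origin at the centre of its underside, 18 mm below that point
- heatsink_c: the same heatsink as heatsink_c_center; origin at the centre of its underside, 18 mm below that point
- reject_tray: fixed open black tray for rejects, right of the surface plate; outside 240 mm (its x) by 150 mm (its y) by 28 mm high, walls and floor 4 mm thick; origin at the centre of its underside, z up
- gauge_pin: upright steel pin, 22 mm diameter, 22 mm high, on the surface plate near its far edge; bystander; origin at the underside
- gauge_block: steel block 15 x 35 x 12 mm, on the surface plate near its near edge; bystander; origin at the underside
- solvent_bottle: clear bottle, 56 mm diameter, 150 mm high, beyond the surface plate; bystander; origin at the underside
- screw_jar: glass jar, 56 mm diameter, 60 mm high, beyond the surface plate; bystander; origin at the underside
- screwdriver: screwdriver lying on the bench, left of the robot; bystander; origin at the underside
- cup: white cup, 72 mm diameter, 85 mm high, beyond the tray; bystander; origin at the underside
- mouse: black computer mouse, 105 x 60 x 32 mm, on the bench right of the robot; bystander; origin at the underside
- circuit_board: green circuit board 120 x 160 mm, far left on the bench; bystander; origin at the underside

How it is judged (in metres and radians):
On the way, in this order (a step that is already met when the one before it is completed fails the run):
1. the warped heatsink is rocked where it lies: pressed on one end so that it tips onto that end (angle between heatsink_b's own z axis and vertical between 0.055 and 0.1 rad and contact force between the fingers and heatsink_b above 0.5 N and contact force between heatsink_b and surface_plate above 3 N and distance of heatsink_b_center from where it was at the start of the episode below 0.02 m), for 0.2 s.
2. it is let go and settles level again on the surface plate (angle between heatsink_b's own z axis and vertical below 0.015 rad and contact force between the fingers and heatsink_b below 0.1 N and distance of heatsink_b_center from where it was at the start of the episode below 0.02 m), for 0.2 s.
At the end, for the whole second after the job is handed in: The warped heatsink lies at rest, fins up (within 0.08 rad), wholly inside the reject tray on its floor; the two good heatsinks lie flat where they were (within 20 mm); nothing is held (z of heatsink_b_center in the frame of reject_tray between 0.016 and 0.03 m and x of heatsink_b_center in the frame of reject_tray between -0.045 and 0.045 m and y of heatsink_b_center in the frame of reject_tray between -0.05 and 0.05 m and angle between heatsink_b's own z axis and vertical below 0.08 rad and linear speed of heatsink_b below 0.02 m/s and distance of each of heatsink_a_center, heatsink_c_center from where it was at the start of the episode below 0.02 m and angle between each of heatsink_a, heatsink_c's own z axis and vertical below 0.03 rad); the robot touches nothing.
It fails at once if a good heatsink, or the warped one while tipped, is pressed onto the surface plate with more than 20 N (its weight included) (contact force between any of heatsink_a, heatsink_c and surface_plate above 20 N or (contact force between heatsink_b and surface_plate above 20 N and angle between heatsink_b's own z axis and vertical above 0.02 rad)).
It fails at once if a good heatsink is shifted by more than 30 mm (distance of any of heatsink_a_center, heatsink_c_center from where it was at the start of the episode above 0.03 m).
It fails at once if the warped heatsink is dropped (faster than 0.5 m/s while not held) (linear speed of heatsink_b above 0.5 m/s and contact force between the fingers and heatsink_b below 0.1 N).
It fails at once if a bystander is moved by more than 30 mm (distance of any of gauge_pin, gauge_block, solvent_bottle, screw_jar, screwdriver, cup, mouse, circuit_board from where it was at the start of the episode above 0.03 m).
It also fails if it takes over 51 s, if anything falls off the work surface, if the arm or the gripper's body presses on something with over 40 N, if the wrist force passes 120 N, or if a joint passes its speed limit or range.

## Robot

A 6-joint arm with a two-finger parallel gripper is mounted at the origin on the work surface. World frame = base frame: x ahead of the robot, y to its left, z up, the work surface at z = 0. Lengths are in mm, angles in rad, forces in N, time in s.
With the tool pointing down it reaches from about 350 to 875 mm from the base axis. Payload 4.2 kg.
Tool frame: the origin (TCP) lies midway between the tips of the shut fingers; the grasp point (between the pads) lies 19 mm behind it; x points along the fingers, y is the direction in which the jaws open and shut, and the axes are right-handed (so a half turn about x gives the same grasp; the last joint's range is limited). The gripper opens to 85 mm and grips with 20 to 120 N. Pads are 22 mm wide; open, the fingers measure 114 mm over their backs; the gripper's body (76 mm by 85 mm) begins 54 mm behind the grasp point. The pads swing forward as they close: fully open they stand 13 mm farther back than shut.
Start: joints at [-0.864, 0.385, 0.008, 0, -1.194, -0.259], TCP at [270.626, -563.348, 231.312] pointing down, gripper open.
Joint ranges: [-3.14, 3.14], [-1.21, 2.06], [-1.07, 1.41], [-3.16, 2.05], [-2.99, -0.16], [-3.1, 3.1]. Speed limits (rad/s): [2.79, 2.79, 3.14, 3.14, 3.14, 3.14].

## Interface

Orientations are given as a unit quaternion [x, y, z, w].
In Python, from bench import readout, imaging, arm gives the robot as it stands.
- The arm moves only by the tool arm_command, never from a script. Its argument "increments" is a list of rows, each a list of 3 entries, a list of its own where there are three numbers: the turn, a rotation vector about the world's x, y, z in degrees, then the shift along the world's x, y, z in mm, then the closure, from 0 (fully open) to 1 (shut). In form: [[[ax, ay, az], [tx, ty, tz], fingers], ...]. A call has exactly 5 rows; each row is the pose to reach, as a shift and turn from the pose measured when the call began; what a row does not reach only later rows make up. A row lasts 1/10 s, in which the tool goes at most 50 mm and 8.59 degrees, less where a joint would pass 70% of its speed; a pose out of reach is approached as far as the arm can. A call with a gripper value outside its range is refused whole. The fingers move at their own pace and stop on an object; the grip force is fixed at half the most. Time passes only in rows, so rows that repeat a pose let the fingers close, or fill a call up. It gives the time, the measured TCP pose, the force and the opening at its end, in the units of the state.
- readout.read_state(): the state, without advancing time (a new reading comes with each control period).
- imaging.get_image(name): name is "side" or "top" or "wrist"; returns (picture, depth): 420x560x3 uint8, blue, green, red; 420x560 float32, mm along the optical axis (not along the pixel's ray), 0 where there is no reading.
- imaging.camera_info(name): a dict with "vfov" (degrees; the focal length in pixels is half the picture's height over the tangent of half this angle, whatever the lens; pixels are square), "cx", "cy" (the principal point, pixels), "eye" and "rotation" of the camera in the world; the wrist camera has in their place "T_tool_cam" (4x4, takes a point from camera to tool coordinates, whose origin is the TCP and whose axes are the tool frame's). Camera axes: x right, y down, z forward; pixel columns grow to the right and rows downward; lengths in mm; the calibration is good to about 2 mm. A picture is of the moment at which its call begins: read the wrist's pose just before it. camera_info takes no time and is no camera call.
- arm.job_done(): hands the job in, once; it reports no verdict.
The state is a dict: "clock": time; "joints": joint angles; "joint_vel": joint speeds; "joint_efforts": joint torques, N m; "position": TCP position; "ee_rot": TCP orientation; "contact_force": force on the tool from outside, world axes, zero at the start; "wrist_torque": the same for the moment, N m; "gripper_width": finger opening in mm.
Only numpy, scipy, OpenCV 4.12 (cv2) and the standard library are available. Lean on these libraries where they do the work, as an engineer would, in place of code of your own. Each camera call takes 0.05 s, during which the arm holds its last target. There are 200 camera calls.

## Working session

There is one attempt and no reset: what is moved stays moved. The work goes in short steps, Python scripts to look and compute and a tool call to move; the robot and the scene stay as the last step left them, time stands still between calls to the robot, and variables do not carry over. Pictures are saved under pics/ and viewed, about 8 in all and at most 12, crops included, and the job is handed in when it is done.

Besides the shell and the picture viewer there is one more tool, called after "Emit:" by a JSON object that holds its "api" and its "payload", one argument or row to a line. arm_command: Moves the arm, as the interface text tells. Its arguments: {"type":"object","properties":{"increments":{"type":"array","items":{"type":"array"}}},"required":["increments"]}

```bash
mkdir -p pics
cat > h.py <<'E'
import numpy as np, cv2
from bench import readout, imaging
from scipy.spatial.transform import Rotation as R
def cam(name, st=None):
    i=imaging.camera_info(name); f=210/np.tan(np.radians(i["vfov"])/2)
    if name=="wrist":
        T=np.array(i["T_tool_cam"]); Rt=R.from_quat(st["ee_rot"]).as_matrix()
        return f,i["cx"],i["cy"],np.array(st["position"])+Rt@T[:3,3],Rt@T[:3,:3]
    return f,i["cx"],i["cy"],np.array(i["eye"]),np.array(i["rotation"])
def world(c,u,v,d):
    f,cx,cy,e,r=c; return e+r@(np.array([(u-cx)/f,(v-cy)/f,1])*d)
def atz(c,u,v,z):
    f,cx,cy,e,r=c; w=r@np.array([(u-cx)/f,(v-cy)/f,1]); return e+w*(z-e[2])/w[2]
def cloud(c,D):
    f,cx,cy,e,r=c; v,u=np.mgrid[:D.shape[0],:D.shape[1]]
    return np.stack([(u-cx)/f*D,(v-cy)/f*D,D],-1)@r.T+e
def snap(name,fn):
    st=readout.read_state(); im,D=imaging.get_image(name); cv2.imwrite(f"pics/{fn}.png",im); np.save(f"pics/{fn}.npy",D)
    return cam(name,st),im,D
E
python3 - <<'E'
from h import *
print(readout.read_state())
for n in("top","side"):
    print(imaging.camera_info(n)); c,im,D=snap(n,n+"0"); P=cloud(c,D); 
print(imaging.camera_info("wrist"))
a=cv2.imread("pics/top0.png");b=cv2.imread("pics/side0.png")
E
```

```text
{'clock': 0.0, 'joints': array([-8.64384676e-01,  3.85582347e-01,  6.62716824e-03, -5.33696404e-04,
       -1.19398135e+00, -2.58581840e-01]), 'joint_vel': array([0.00026326, 0.00018605, 0.00096626, 0.0005864 , 0.00040576,
       0.00074522]), 'joint_efforts': array([-3.28296255e-04, -3.92293954e+01,  1.88409698e+01,  4.18645307e+00,
       -4.55265123e-03, -9.74101397e-06]), 'position': array([ 270.39619262, -562.83602672,  230.20138265]), 'ee_rot': array([-0.15619235,  0.68966508,  0.15769568,  0.68927361]), 'contact_force': array([-0.29067276,  0.19168558, -0.22069538]), 'wrist_torque': array([ 0.0125342 , -0.02001301, -0.00931726]), 'gripper_width': 85.47861457271459}
{'vfov': 55.27026546341468, 'cx': 278.5676920889246, 'cy': 205.01303934568966, 'eye': array([ 424.59758738,   95.02563298, 1276.29610079]), 'rotation': array([-0.70200714,  0.71106699, -0.02891991,  0.02708042])}Traceback (most recent call last):
  File "<stdin>", line 4, in <module>
  File "h.py", line 16, in cloud
    return np.stack([(u-cx)/f*D,(v-cy)/f*D,D],-1)@r.T+e
           ~~~~~~~~~~~~~~~~~~~~~~~~~~~~~~~~~~~~~~^~~~
ValueError: matmul: Input operand 1 has a mismatch in its core dimension 0, with gufunc signature (n?,k),(k,m?)->(n?,m?) (size 4 is different from 3)
```

Rotation is a quaternion.

```bash
sed -i 's/np.array(i\["rotation"\])$/R.from_quat(i["rotation"]).as_matrix()/' h.py
python3 - <<'E'
from h import *
for n in("top","side"):
    c,im,D=snap(n,n+"0"); P=cloud(c,D); print(c[3], P[200,280],P[300,200])
print(imaging.camera_info("wrist"))
E
```

```text
[ 424.59758738   95.02563298 1276.29610079] [535.19027151  86.76561279  73.00127857] [2.30633466e+02 3.40935522e+02 4.82066869e-02]
[ 380.924893   1244.32301157 1253.46165135] [514.73233637 132.12134194  66.29828115] [7.02877526e+02 4.96677290e+02 4.72981428e-01]
{'vfov': 64.43985324929265, 'cx': 281.0053570550735, 'cy': 209.51435643952397, 'T_tool_cam': array([[-1.13564521e-04, -2.85383584e-01,  9.58413375e-01,
        -1.42458533e+02],
       [ 9.99999991e-01, -1.00411260e-04,  8.85930823e-05,
        -1.49319248e+00],
       [ 7.09524829e-05,  9.58413376e-01,  2.85383593e-01,
        -7.20016453e+01],
       [ 0.00000000e+00,  0.00000000e+00,  0.00000000e+00,
         1.00000000e+00]])}
```

View pics/top0.png

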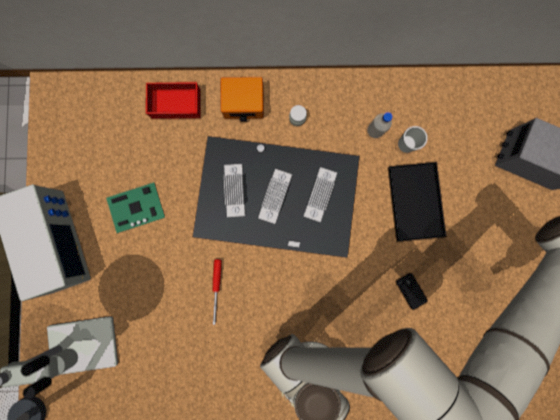

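View pics/side0.png

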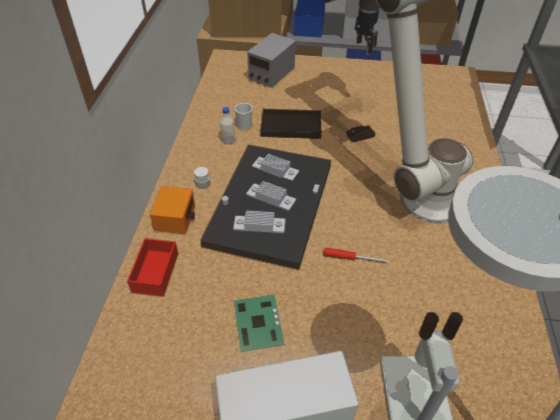

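Three heatsinks lie in top view at about (234,190), (275,196), (320,194). The tray is at (417,201), the pin at (260,148) and the block at (294,244). Next I'll measure them from both clouds.

Run:
```python
from h import *
for n in("top","side"):
    c=cam(n); im=cv2.imread(f"pics/{n}0.png"); D=np.load(f"pics/{n}0.npy"); P=cloud(c,D)
    m=((im.min(2)>95)&(P[...,0]>330)&(P[...,0]<700)&(P[...,1]>-200)&(P[...,1]<330)&(P[...,2]>35)&(P[...,2]<90)).astype(np.uint8)
    m=cv2.morphologyEx(m,cv2.MORPH_CLOSE,np.ones((5,5)))
    k,l,s,ce=cv2.connectedComponentsWithStats(m)
    for i in range(1,k):
        if s[i,4]<20: continue
        q=P[l==i]; q=q[(q[:,2]>46)]
        if len(q)<10: continue
        r=cv2.minAreaRect(q[:,:2].astype(np.float32)); f=q[q[:,2]>70]
        print(n,s[i,4],ce[i].round(),np.round(r[0]),np.round(r[1]),round(r[2],1),"z",np.percentile(q[:,2],[5,50,95]).round(1), "fins",cv2.minAreaRect(f[:,:2].astype(np.float32)) if len(f)>5 else None)
    g=im.max(2)<60
    t=(g&(P[...,1]<-140)&(P[...,1]>-420)&(P[...,0]>380)&(P[...,0]<700)&(P[...,2]>-3)&(P[...,2]<35)).astype(np.uint8)
    k,l,s,ce=cv2.connectedComponentsWithStats(t)
    for i in range(1,k):
        if s[i,4]>500:
            q=P[l==i]; print(n,"tray",cv2.minAreaRect(q[:,:2].astype(np.float32)),np.percentile(q[:,2],[5,50,95]))
    p=P[(np.abs(P[...,2]-40)<6)&(P[...,0]>350)&(P[...,0]<700)&(P[...,1]>-180)&(P[...,1]<330)&g]
    print("plate",cv2.minAreaRect(p[:,:2].astype(np.float32)),np.median(p[:,2]))
a=cv2.imread("pics/top0.png")[130:265,185:455]; cv2.imwrite("pics/c1.png",cv2.resize(a,None,fx=2.9,fy=2.9,interpolation=cv2.INTER_CUBIC))
```

```text
top 26 [260. 149.] [693. 146.] [19. 12.] 79.7 z [60.3 64.9 67.6] fins None
top 1013 [233. 190.] [523. 205.] [275. 109.] 26.4 z [47.5 56.9 79.5] fins ((507.44342041015625, 191.9501495361328), (239.8815155029297, 86.53303527832031), 29.64196014404297)
top 999 [320. 194.] [512. -11.] [ 85. 261.] 57.6 z [47.2 53.2 79.3] fins ((498.4603271484375, 1.0812911987304688), (72.82421875, 227.6436004638672), 55.915531158447266)
top 1015 [274. 196.] [530. 108.] [ 72. 200.] 77.1 z [47.  52.2 80.1] fins ((512.7301025390625, 109.88243103027344), (63.08150863647461, 167.2511749267578), 78.90380859375)
top 70 [294. 244.] [407.  64.] [70. 17.] 73.6 z [50.1 53.1 57.2] fins None
top tray ((528.9404907226562, -341.9135437011719), (237.55145263671875, 150.27346801757812), 4.631601810455322) [ 1.35162449  6.03014069 26.30445059]
plate ((599.9038696289062, 89.77714538574219), (472.1264953613281, 214.41714477539062), 82.04752349853516) 41.61254716964936
side 676 [276. 166.] [437. 562.] [ 158. 1361.] 11.3 z [47.8 70.1 79.7] fins ((495.55615234375, 584.701416015625), (101.82731628417969, 1335.138427734375), 5.497250080108643)
side 775 [271. 195.] [435. 633.] [ 159. 1216.] 12.5 z [47.5 69.3 80.5] fins ((493.3735656738281, 655.5032958984375), (99.67119598388672, 1194.7716064453125), 6.043030738830566)
side 43 [316. 188.] [404.  46.] [41. 15.] 84.5 z [48.4 54.  57.2] fins None
side 33 [226. 200.] [695. 144.] [11. 25.] 5.4 z [49.8 59.5 65.6] fins None
side 904 [259. 222.] [519. 712.] [ 161. 1088.] 6.1 z [47.2 69.  79.8] fins ((500.5645751953125, 723.1646728515625), (90.90795135498047, 1065.5582275390625), 8.052713394165039)
side tray ((530.118408203125, -341.8677978515625), (234.45729064941406, 164.61843872070312), 4.672137260437012) [ 0.92016298  7.48991979 27.12550701]
plate ((533.0052490234375, 101.10003662109375), (476.8273010253906, 289.0909729003906), 83.00279235839844) 41.233178540726385
```

View pics/c1.png

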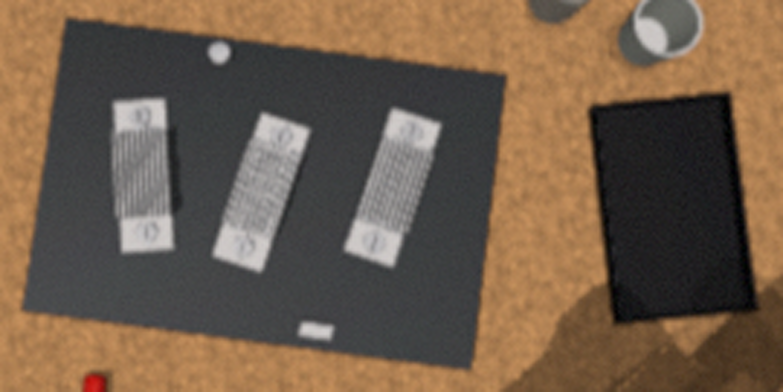

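The crop shows each heatsink's tab corners, e.g. left one (112,100), (165,98), (174,250), (121,252). I'll back-project these, and use the side view as the second measurement.

Run:
```python
from h import *
c=cam("top")
H={"L":[(112,100),(165,98),(174,250),(121,252)],"M":[(262,112),(311,128),(264,272),(213,256)],"R":[(392,107),(441,123),(395,267),(345,250)]}
for k,q in H.items():
    p=np.array([atz(c,185+(u+.5)/2.9-.5,130+(v+.5)/2.9-.5,48) for u,v in q])[:,:2]
    ct=p.mean(0); a=(p[0]+p[1]-p[2]-p[3])/2; n=np.linalg.norm(a); a/=n
    print(k,ct.round(1),"len",n.round(1),"w",np.linalg.norm(p[0]-p[1]).round(1),"yaw",np.degrees(np.arctan2(a[1],a[0])).round(1),"far",(ct+62*a).round(1),"near",(ct-62*a).round(1))
q=[(590,106),(730,94),(757,310),(614,324)]
p=np.array([atz(c,185+u/2.9,130+v/2.9,28) for u,v in q])[:,:2]; print("tray",p.mean(0),p)
# robust clouds by view: fin tops and heads near each heatsink
for n in("top","side"):
    c=cam(n); im=cv2.imread(f"pics/{n}0.png"); P=cloud(c,np.load(f"pics/{n}0.npy"))
    for y0 in (199,109,8):
        m=(np.abs(P[...,1]-y0)<38)&(np.abs(P[...,0]-520)<90)&(P[...,2]>46)&(P[...,2]<90)&(im.min(2)>95)
        q=P[m]; f=q[q[:,2]>68]
        print(n,y0,cv2.minAreaRect(q[:,:2].astype(np.float32)), "fin",len(f),np.median(f,0).round(1),np.percentile(f[:,2],95).round(1))
st=readout.read_state(); print(R.from_quat(st["ee_rot"]).as_matrix().round(3))
```

```text
L [570.6 227.9] len 162.8 w 56.6 yaw 3.1 far [632.5 231.3] near [508.7 224.6]
M [550.8 101.1] len 161.8 w 55.0 yaw -19.1 far [609.4  80.9] near [492.2 121.4]
R [554.6 -37.8] len 161.4 w 54.9 yaw -19.0 far [613.2 -58. ] near [496.  -17.6]
tray [ 528.80139889 -341.65022792] [[ 640.70219701 -256.28762568]
 [ 651.9702564  -408.94774933]
 [ 417.73769701 -427.55213225]
 [ 404.79544515 -273.81340443]]
top 199 ((549.8220825195312, 217.07614135742188), (120.3344497680664, 39.87456512451172), 0.06268371641635895) fin 179 [567.3 218.8  76.6] 81.0
top 109 ((542.3372802734375, 106.98971557617188), (57.674537658691406, 143.57363891601562), 71.02584838867188) fin 228 [547.1 104.7  77.4] 81.5
top 8 ((537.8624877929688, -8.967464447021484), (43.27655029296875, 132.16612243652344), 88.46526336669922) fin 92 [543.1 -18.8  76.4] 80.5
side 199 ((550.3519287109375, 203.48971557617188), (119.41402435302734, 66.30784606933594), 0.13087157905101776) fin 250 [567.3 216.8  75.6] 81.0
side 109 ((542.8533325195312, 104.95048522949219), (63.342281341552734, 143.42784118652344), 74.22550201416016) fin 347 [548.1 105.8  76. ] 81.2
side 8 ((543.0281982421875, -9.981721878051758), (42.53049087524414, 135.59693908691406), 87.07209777832031) fin 128 [546.3 -17.7  75.5] 81.5
[[-0.001 -0.433  0.901]
 [ 0.001  0.901  0.433]
 [-1.     0.002 -0.   ]]
```

R (fins at 76 mm, near screw at about (496,-18)) is reachable first, so I'll move above it with the jaws across its width and the fingers shut.

Emit:
{"api": "arm_command", "payload": {
  "increments": [
    [[0,0,-3],[15,36,-4],1],
    [[0,0,-6],[30,72,-8],1],
    [[0,0,-9],[45,108,-12],1],
    [[0,0,-12],[60,144,-16],1],
    [[0,0,-15],[75,180,-20],1]
  ]
}}

```text
clock: 0.65
position: [345.6, -381.4, 210.1]
ee_rot: [-0.064, 0.704, 0.065, 0.704]
contact_force: [-0.0, 1.1, 0.3]
gripper_width: 12.2
```

Emit:
{"api": "arm_command", "payload": {
  "increments": [
    [[0,0,-3],[15,38,-6],1],
    [[0,0,-6],[30,76,-12],1],
    [[0,0,-9],[45,114,-18],1],
    [[0,0,-12],[60,152,-24],1],
    [[0,0,-15],[75,190,-30],1]
  ]
}}

```text
clock: 1.15
position: [420.8, -189.8, 179.9]
ee_rot: [0.029, 0.707, -0.028, 0.706]
contact_force: [1.2, 0.1, -0.1]
gripper_width: -0.0
```

Emit:
{"api": "arm_command", "payload": {
  "increments": [
    [[0,0,-3],[15,38,-10],1],
    [[0,0,-7],[33,78,-25],1],
    [[0,0,-11],[52,118,-40],1],
    [[0,0,-14.7],[70,158,-55],1],
    [[0,0,-14.7],[75,172,-70],1]
  ]
}}

```text
clock: 1.65
position: [497.6, -14.7, 109.4]
ee_rot: [0.119, 0.697, -0.117, 0.698]
contact_force: [-0.0, -0.0, 0.6]
gripper_width: -0.2
```

Run:
```python
from h import *
st=readout.read_state(); c,im,D=snap("wrist","w1"); print(st["position"],st["contact_force"]); 
def px(c,p):
    f,cx,cy,e,r=c; q=r.T@(np.array(p)-e); return q[0]/q[2]*f+cx,q[1]/q[2]*f+cy
for p in [(496,-17.6,57),(613,-58,57),(496,-18,57),tuple(st["position"])]: print(px(c,p))
```

```text
[497.62934602 -14.67070722 109.38745819] [-0.04157528 -0.01196162  0.60182678]
(np.float64(276.44908191144094), np.float64(228.784586487505))
(np.float64(277.482802175465), np.float64(389.0502124684841))
(np.float64(275.8413459219245), np.float64(228.98447500995584))
(np.float64(282.3678011381748), np.float64(267.987938101866))
```

View pics/w1.png

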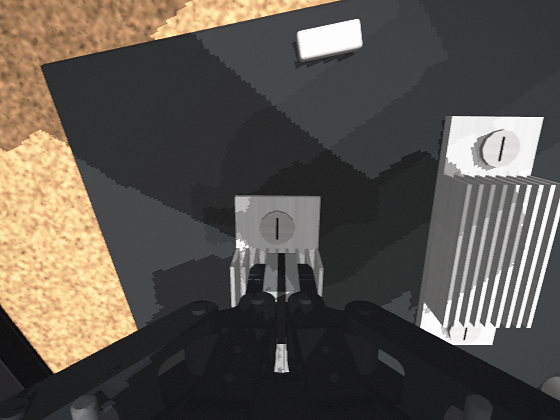

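R's near screw head appears at (277,227), within 2 px of where I predicted. M's is at (501,149). I'll come down over R's head.

Emit:
{"api": "arm_command", "payload": {
  "increments": [
    [[0,0,0],[-1,-2,-15],1],
    [[0,0,0],[-1.5,-3,-30],1],
    [[0,0,0],[-1.5,-3,-42],1],
    [[0,0,0],[-1.5,-3,-48],1],
    [[0,0,0],[-1.5,-3,-49],1]
  ]
}}

```text
clock: 2.2
position: [494.0, -18.0, 57.3]
ee_rot: [0.118, 0.699, -0.117, 0.696]
contact_force: [0.4, -0.6, 0.0]
gripper_width: -0.3
```

Emit:
{"api": "arm_command", "payload": {
  "increments": [
    [[0,0,0],[0,0,-0.2],1],
    [[0,0,0],[0,0,-0.4],1],
    [[0,0,0],[0,0,-0.6],1],
    [[0,0,0],[0,0,-0.8],1],
    [[0,0,0],[0,0,-1.0],1]
  ]
}}

```text
clock: 2.7
position: [494.3, -17.9, 56.8]
ee_rot: [0.118, 0.699, -0.117, 0.696]
contact_force: [-0.5, 0.5, 2.0]
gripper_width: 0.1
```

Emit:
{"api": "arm_command", "payload": {
  "increments": [
    [[0,0,0],[0,0,-0.2],1],
    [[0,0,0],[0,0,-0.3],1],
    [[0,0,0],[0,0,-0.4],1],
    [[0,0,0],[0,0,-0.5],1],
    [[0,0,0],[0,0,-0.5],1]
  ]
}}

```text
clock: 3.2
position: [494.2, -17.9, 56.3]
ee_rot: [0.118, 0.699, -0.117, 0.696]
contact_force: [-1.0, 0.4, 3.1]
gripper_width: 0.1
```

Emit:
{"api": "arm_command", "payload": {
  "increments": [
    [[0,0,0],[0,0,-0.1],1],
    [[0,0,0],[0,0,-0.2],1],
    [[0,0,0],[0,0,-0.3],1],
    [[0,0,0],[0,0,-0.4],1],
    [[0,0,0],[0,0,-0.4],1]
  ]
}}

```text
clock: 3.7
position: [494.0, -17.9, 55.9]
ee_rot: [0.118, 0.699, -0.117, 0.696]
contact_force: [-2.0, 1.4, 2.9]
gripper_width: -0.1
```

Emit:
{"api": "arm_command", "payload": {
  "increments": [
    [[0,0,0],[0,0,-0.1],1],
    [[0,0,0],[0,0,-0.2],1],
    [[0,0,0],[0,0,-0.3],1],
    [[0,0,0],[0,0,-0.4],1],
    [[0,0,0],[0,0,-0.4],1]
  ]
}}

```text
clock: 4.2
position: [493.8, -17.9, 55.4]
ee_rot: [0.118, 0.699, -0.117, 0.696]
contact_force: [-1.9, 1.2, 2.7]
gripper_width: 0.2
```

The force stays near 3 N while the head sinks, so R rocks. I'll continue gently until that end touches the plate.

Emit:
{"api": "arm_command", "payload": {
  "increments": [
    [[0,0,0],[0,0,-0.2],1],
    [[0,0,0],[0,0,-0.4],1],
    [[0,0,0],[0,0,-0.6],1],
    [[0,0,0],[0,0,-0.8],1],
    [[0,0,0],[0,0,-0.8],1]
  ]
}}

```text
clock: 4.7
position: [493.7, -17.9, 54.5]
ee_rot: [0.118, 0.699, -0.117, 0.695]
contact_force: [-2.9, 1.5, 4.1]
gripper_width: 0.0
```

Emit:
{"api": "arm_command", "payload": {
  "increments": [
    [[0,0,0],[0,0,-0.2],1],
    [[0,0,0],[0,0,-0.4],1],
    [[0,0,0],[0,0,-0.6],1],
    [[0,0,0],[0,0,-0.6],1],
    [[0,0,0],[0,0,-0.6],1]
  ]
}}

```text
clock: 5.2
position: [493.7, -17.9, 54.1]
ee_rot: [0.118, 0.699, -0.117, 0.696]
contact_force: [-4.0, 2.2, 6.0]
gripper_width: 0.3
```

Emit:
{"api": "arm_command", "payload": {
  "increments": [
    [[0,0,0],[-0.2,0.1,-0.1],1],
    [[0,0,0],[-0.4,0.2,-0.2],1],
    [[0,0,0],[-0.5,0.2,-0.3],1],
    [[0,0,0],[-0.5,0.2,-0.3],1],
    [[0,0,0],[-0.5,0.2,-0.3],1]
  ]
}}

```text
clock: 5.7
position: [493.6, -17.8, 54.1]
ee_rot: [0.118, 0.699, -0.117, 0.696]
contact_force: [-1.2, 0.5, 5.6]
gripper_width: 0.1
```

Run:
```python
from h import *
st=readout.read_state(); print(st["position"],st["contact_force"]); c,im,D=snap("wrist","w2")
cs,ims,Ds=snap("side","s2")
a=cv2.resize(ims[135:205,225:325],None,fx=4,fy=4,interpolation=cv2.INTER_CUBIC)
b=cv2.resize(cv2.imread("pics/side0.png")[135:205,225:325],None,fx=4,fy=4,interpolation=cv2.INTER_CUBIC)
cv2.imwrite("pics/v2.png",np.hstack([b,a]))
for n,D in(("0",np.load("pics/side0.npy")),("2",Ds)):
    P=cloud(cs,D).reshape(-1,3); d=P-np.array([554.6,-37.8,0]); ax=np.array([.945,-.326]); s=d[:,:2]@ax; t=d[:,:2]@np.array([.326,.945])
    for lo,hi in((-42,-20),(20,42),(50,75)):
        q=P[(s>lo)&(s<hi)&(abs(t)<25)&(P[:,2]>46)&(P[:,2]<90)]; print(n,lo,len(q),np.percentile(q[:,2],[50,85,95]).round(1))
```

```text
[493.59347008 -17.80635191  54.09878421] [-1.2418755   0.46882385  5.63646579]
0 -42 65 [75.4 79.4 81.5]
0 20 73 [75.2 79.1 81.3]
0 50 46 [51.9 60.1 62.7]
2 -42 37 [75.5 78.9 80.3]
2 20 69 [78.2 82.6 83.8]
2 50 61 [58.  63.4 67. ]
```

The far end has risen about 3–5 mm in the side view, so it is clearly rocking. A little more makes sure it is fully tipped.

Emit:
{"api": "arm_command", "payload": {
  "increments": [
    [[0,0,0],[-0.1,0,-0.1],1],
    [[0,0,0],[-0.2,0,-0.2],1],
    [[0,0,0],[-0.2,0,-0.3],1],
    [[0,0,0],[-0.2,0,-0.4],1],
    [[0,0,0],[-0.2,0,-0.4],1]
  ]
}}

```text
clock: 6.3
position: [493.6, -17.9, 54.0]
ee_rot: [0.118, 0.699, -0.117, 0.696]
contact_force: [-3.1, 0.6, 6.3]
gripper_width: -0.0
```

Emit:
{"api": "arm_command", "payload": {
  "increments": [
    [[0,0,0],[0,0,-0.2],1],
    [[0,0,0],[0,0,-0.4],1],
    [[0,0,0],[0,0,-0.6],1],
    [[0,0,0],[0,0,-0.7],1],
    [[0,0,0],[0,0,-0.7],1]
  ]
}}

```text
clock: 6.8
position: [493.7, -17.9, 53.8]
ee_rot: [0.118, 0.698, -0.117, 0.696]
contact_force: [-3.3, 1.4, 8.2]
gripper_width: 0.0
```

The slope is now about 10 N/mm, which is the spring alone, so it has bottomed on that end. Now I'll release slowly.

Emit:
{"api": "arm_command", "payload": {
  "increments": [
    [[0,0,0],[0,0,0],1],
    [[0,0,0],[0,0,0.8],1],
    [[0,0,0],[0,0,1.6],1],
    [[0,0,0],[0,0,2.4],1],
    [[0,0,0],[0,0,3.2],1]
  ]
}}

```text
clock: 7.3
position: [494.5, -18.0, 57.1]
ee_rot: [0.118, 0.698, -0.117, 0.697]
contact_force: [0.8, -0.6, -0.1]
gripper_width: -0.2
```

Emit:
{"api": "arm_command", "payload": {
  "increments": [
    [[0,0,0],[0,0,1.5],1],
    [[0,0,0],[0,0,3],1],
    [[0,0,0],[0,0,10],1],
    [[0,0,0],[0,0,25],1],
    [[0,0,0],[0,0,45],1]
  ]
}}

```text
clock: 7.8
position: [493.8, -18.1, 102.2]
ee_rot: [0.117, 0.699, -0.117, 0.696]
contact_force: [-0.2, 0.4, 0.0]
gripper_width: 0.1
```

Emit:
{"api": "arm_command", "payload": {
  "increments": [
    [[0,0,0],[0,0,30],1],
    [[0,0,0],[0,0,50],1],
    [[0,0,0],[-30,10,70],0.5],
    [[0,0,0],[-60,20,80],0],
    [[0,0,0],[-70,24,80],0]
  ]
}}

```text
clock: 8.3
position: [422.3, 6.2, 183.9]
ee_rot: [0.118, 0.698, -0.116, 0.697]
contact_force: [-0.0, -0.5, 0.5]
gripper_width: 43.4
```

Run:
```python
from h import *
st=readout.read_state(); print(st["clock"],st["position"],st["contact_force"],st["gripper_width"]); c,im,D=snap("wrist","w3")
cs,ims,Ds=snap("side","s3")
for n,cc,D in(("side",cs,Ds),("wrist",c,D)):
    P=cloud(cc,D).reshape(-1,3); d=P-np.array([554.6,-37.8,0]); ax=np.array([.945,-.326]); s=d[:,:2]@ax; t=d[:,:2]@np.array([.326,.945])
    for lo,hi in((-75,-50),(-42,-20),(20,42),(50,75)):
        q=P[(s>lo)&(s<hi)&(abs(t)<25)&(P[:,2]>46)&(P[:,2]<90)]
        if len(q): print(n,lo,len(q),np.percentile(q[:,2],[50,85,95]).round(1))
```

```text
8.3 [422.32477761   6.24608694 183.92965093] [-0.03985059 -0.45699656  0.48521262] 43.356307687217736
side -75 60 [51.7 59.6 61.4]
side -42 67 [75.5 78.2 78.8]
side 20 63 [75.4 78.8 80.7]
side 50 43 [54.1 59.2 62.3]
wrist -75 1349 [48.3 56.9 57.6]
wrist -42 1229 [50.7 75.9 76.5]
wrist 20 488 [48.1 51.1 58.2]
```

View pics/w3.png

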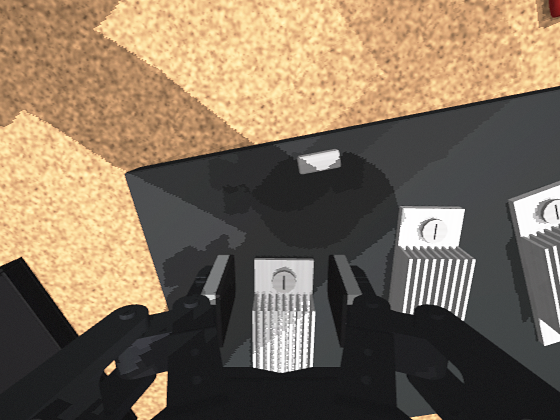

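R is level again. Its head is at (284,281), the near tab edge runs (254,259)–(313,258), and the fin edges are at x≈253 and 314. I'll refine the centre from these.

Run:
```python
from h import *
st=readout.read_state(); c=cam("wrist",st)
h=atz(c,284,281,57); e1=atz(c,254,259,48); e2=atz(c,313,258,48); print("head",h,"edge",e1,e2,np.linalg.norm(e1-e2))
f1=atz(c,252.5,365,76);f2=atz(c,315,365,76); g1=atz(c,254.5,300,76);g2=atz(c,313.5,300,76); print(f1,f2,g1,g2)
a=((f1+f2)-(g1+g2))[:2]; a/=np.linalg.norm(a); print("yaw fins",np.degrees(np.arctan2(a[1],a[0])))
for y in(-19,-18,-17):
    ax=np.array([np.cos(np.radians(y)),np.sin(np.radians(y))]); print(y,"c from head",h[:2]+62*ax,"from edge",(e1+e2)[:2]/2+80*ax)
M=R.from_quat(st["ee_rot"]).as_matrix(); print("jaw ang",np.degrees(np.arctan2(M[1,1],M[0,1])))
```

```text
head [494.64852094 -16.32007102  57.        ] edge [469.38603559 -36.37004137  48.        ] [485.92657036  14.55379549  48.        ] 53.5427534889606
[555.53571382 -67.46208678  76.        ] [574.01279073 -14.01212802  76.        ] [493.62156874 -42.6049895   76.        ] [509.96569219   4.70426953  76.        ]
yaw fins -19.08192509980858
-19 c from head [553.27067263 -36.50529659] from edge [553.29778902 -36.9535753 ]
-18 c from head [553.61402495 -35.47912467] from edge [553.74082428 -35.62948249]
-17 c from head [553.93941581 -34.44711671] from edge [554.16068345 -34.29785932]
jaw ang 70.97075366006419
```

Emit:
{"api": "arm_command", "payload": {
  "increments": [
    [[0,0,0],[35,-11,-5],0],
    [[0,0,0],[70,-22,-10],0],
    [[0,0,0],[105,-34,-20],0],
    [[0,0,0],[131,-43,-30],0],
    [[0,0,0],[131,-43,-40],0]
  ]
}}

```text
clock: 8.9
position: [557.6, -38.2, 140.7]
ee_rot: [0.117, 0.698, -0.118, 0.696]
contact_force: [-1.0, 0.5, 0.4]
gripper_width: 85.5
```

Emit:
{"api": "arm_command", "payload": {
  "increments": [
    [[0,0,0],[0,0,-10],0],
    [[0,0,0],[0,0,-20],0],
    [[0,0,0],[0,0,-30],0],
    [[0,0,0],[0,0,-30],0],
    [[0,0,0],[0,0,-30],0]
  ]
}}

```text
clock: 9.4
position: [557.5, -37.9, 110.9]
ee_rot: [0.117, 0.698, -0.117, 0.697]
contact_force: [-1.0, 0.5, 0.7]
gripper_width: 85.5
```

Emit:
{"api": "arm_command", "payload": {
  "increments": [
    [[0,0,0],[-2,0.5,-12],0],
    [[0,0,0],[-4,1,-26],0],
    [[0,0,0],[-4,1,-40],0],
    [[0,0,0],[-4,1,-52],0],
    [[0,0,0],[-4,1,-60],0]
  ]
}}

```text
clock: 9.9
position: [552.9, -36.9, 49.9]
ee_rot: [0.117, 0.698, -0.117, 0.696]
contact_force: [-0.3, 0.8, 0.0]
gripper_width: 85.6
```

Emit:
{"api": "arm_command", "payload": {
  "increments": [
    [[0,0,0],[0,0,-3],0],
    [[0,0,0],[0,0,-5],0],
    [[0,0,0],[0,0,-7],0],
    [[0,0,0],[0,0,-8],0],
    [[0,0,0],[0,0,-8],0]
  ]
}}

```text
clock: 10.4
position: [553.2, -36.9, 42.2]
ee_rot: [0.117, 0.698, -0.117, 0.696]
contact_force: [0.5, 0.3, 0.2]
gripper_width: 85.3
```

Now I'll close.

Emit:
{"api": "arm_command", "payload": {
  "increments": [
    [[0,0,0],[0,0,0],0.2],
    [[0,0,0],[0,0,0],0.4],
    [[0,0,0],[0,0,0],0.7],
    [[0,0,0],[0,0,0],1],
    [[0,0,0],[0,0,0],1]
  ]
}}

```text
clock: 10.9
position: [553.5, -37.0, 42.7]
ee_rot: [0.117, 0.698, -0.117, 0.697]
contact_force: [-0.8, -0.6, 5.2]
gripper_width: 52.7
```

Emit:
{"api": "arm_command", "payload": {
  "increments": [
    [[0,0,0],[0,0,0],1],
    [[0,0,0],[0,0,1],1],
    [[0,0,0],[0,0,3],1],
    [[0,0,0],[0,0,6],1],
    [[0,0,0],[0,0,10],1]
  ]
}}

```text
clock: 11.4
position: [552.9, -37.0, 52.3]
ee_rot: [0.117, 0.699, -0.117, 0.696]
contact_force: [-0.5, -0.3, -4.9]
gripper_width: 53.5
```

It is held (opening 53.5 mm, about 5 N of weight). I'll lift it and carry it to the tray at (529,-342), turning it +23.6°.

Emit:
{"api": "arm_command", "payload": {
  "increments": [
    [[0,0,0],[0,0,10],1],
    [[0,0,0],[0,0,25],1],
    [[0,0,0],[0,0,42],1],
    [[0,0,0],[0,-8,58],1],
    [[0,0,0],[-1,-20,70],1]
  ]
}}

```text
clock: 11.9
position: [552.4, -56.9, 124.1]
ee_rot: [0.117, 0.698, -0.117, 0.697]
contact_force: [0.2, 0.3, -4.4]
gripper_width: 53.0
```

Emit:
{"api": "arm_command", "payload": {
  "increments": [
    [[0,0,2.5],[-2,-22,3],1],
    [[0,0,5],[-5,-52,3],1],
    [[0,0,7.5],[-7,-82,3],1],
    [[0,0,10],[-9,-112,3],1],
    [[0,0,12.5],[-12,-142,3],1]
  ]
}}

```text
clock: 12.4
position: [539.8, -200.5, 127.5]
ee_rot: [0.04, 0.706, -0.04, 0.706]
contact_force: [0.9, 0.7, -5.3]
gripper_width: 53.4
```

Emit:
{"api": "arm_command", "payload": {
  "increments": [
    [[0,0,2.5],[-2,-32,0],1],
    [[0,0,5],[-5,-64,0],1],
    [[0,0,7.5],[-7,-96,0],1],
    [[0,0,10],[-9,-125,0],1],
    [[0,0,11],[-11,-143,0],1]
  ]
}}

```text
clock: 12.9
position: [527.8, -346.0, 127.4]
ee_rot: [-0.028, 0.707, 0.028, 0.706]
contact_force: [0.6, -0.1, -3.8]
gripper_width: 53.4
```

Run:
```python
from h import *
snap("wrist","x"); st=readout.read_state(); print(st["clock"],st["position"],st["contact_force"],st["gripper_width"]); c,im,D=snap("wrist","w4")
M=R.from_quat(st["ee_rot"]).as_matrix(); print("jaw ang",np.degrees(np.arctan2(M[1,1],M[0,1])),M[:,0])
P=cloud(c,D)
t=((im.max(2)<70)&(P[...,2]>-4)&(P[...,2]<33)&(P[...,0]<480)).astype(np.uint8)
f,cx,cy,e,r=c
for p in[(406,-274,28),(417,-427,28)]:
    q=r.T@(np.array(p)-e); print((q[:2]/q[2]*f+[cx,cy]).round())
```

```text
12.95 [ 527.48898849 -347.89605129  127.37921068] [ 1.69276648 -1.39104368 -4.29909176] 53.20538143372026
jaw ang 94.43536073513275 [-0.00188375 -0.00114386 -0.99999757]
[409.  41.]
[176.  40.]
```

View pics/w4.png

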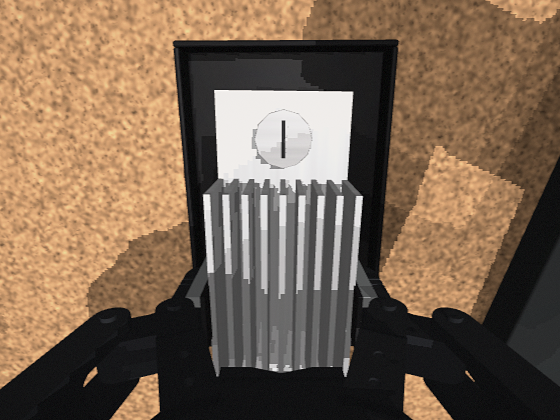

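The heatsink is held level over the tray. Its edges (174–397 px) put the tray centre about 4 mm to the right of the tool, so I'll correct and lower.

Emit:
{"api": "arm_command", "payload": {
  "increments": [
    [[0,0,0],[1,2,-15],1],
    [[0,0,0],[1,4,-35],1],
    [[0,0,0],[1,4,-55],1],
    [[0,0,0],[1,4,-72],1],
    [[0,0,0],[1,4,-85],1]
  ]
}}

```text
clock: 13.5
position: [527.8, -341.6, 41.1]
ee_rot: [-0.027, 0.708, 0.027, 0.705]
contact_force: [-0.2, 0.4, -5.0]
gripper_width: 53.2
```

Emit:
{"api": "arm_command", "payload": {
  "increments": [
    [[0,0,0],[0,0,-8],1],
    [[0,0,0],[0,0,-15],1],
    [[0,0,0],[0,0,-21],1],
    [[0,0,0],[0,0,-25],1],
    [[0,0,0],[0,0,-27],1]
  ]
}}

```text
clock: 14.0
position: [527.9, -341.6, 14.1]
ee_rot: [-0.027, 0.708, 0.027, 0.705]
contact_force: [-0.1, -0.7, -4.7]
gripper_width: 53.1
```

Emit:
{"api": "arm_command", "payload": {
  "increments": [
    [[0,0,0],[0,0,-1.5],1],
    [[0,0,0],[0,0,-3],1],
    [[0,0,0],[0,0,-4.5],1],
    [[0,0,0],[0,0,-5.5],1],
    [[0,0,0],[0,0,-6],1]
  ]
}}

```text
clock: 14.5
position: [527.9, -341.6, 8.0]
ee_rot: [-0.027, 0.708, 0.027, 0.705]
contact_force: [1.2, -0.3, -4.8]
gripper_width: 52.6
```

Emit:
{"api": "arm_command", "payload": {
  "increments": [
    [[0,0,0],[0,0,-0.4],1],
    [[0,0,0],[0,0,-0.8],1],
    [[0,0,0],[0,0,-1.2],1],
    [[0,0,0],[0,0,-1.5],1],
    [[0,0,0],[0,0,-1.5],1]
  ]
}}

```text
clock: 15.0
position: [528.0, -341.6, 6.8]
ee_rot: [-0.027, 0.708, 0.027, 0.705]
contact_force: [-0.4, 0.9, -3.0]
gripper_width: 53.2
```

Contact is beginning (-4.8 → -3.0). A bit more, then I'll open slowly.

Emit:
{"api": "arm_command", "payload": {
  "increments": [
    [[0,0,0],[0,0,-0.3],1],
    [[0,0,0],[0,0,-0.6],1],
    [[0,0,0],[0,0,-0.8],1],
    [[0,0,0],[0,0,-0.8],1],
    [[0,0,0],[0,0,-0.8],1]
  ]
}}

```text
clock: 15.5
position: [528.0, -341.6, 6.8]
ee_rot: [-0.027, 0.708, 0.027, 0.705]
contact_force: [-3.5, 2.2, 5.8]
gripper_width: 53.2
```

Emit:
{"api": "arm_command", "payload": {
  "increments": [
    [[0,0,0],[0,0,0.3],0.7],
    [[0,0,0],[0,0,0.3],0.4],
    [[0,0,0],[0,0,0.3],0.1],
    [[0,0,0],[0,0,0.3],0],
    [[0,0,0],[0,0,0.3],0]
  ]
}}

```text
clock: 16.0
position: [528.6, -341.9, 7.2]
ee_rot: [-0.027, 0.707, 0.027, 0.706]
contact_force: [-0.1, -0.5, 0.3]
gripper_width: 85.5
```

Emit:
{"api": "arm_command", "payload": {
  "increments": [
    [[0,0,0],[0,0,5],0],
    [[0,0,0],[0,0,20],0],
    [[0,0,0],[0,0,45],0],
    [[0,0,0],[0,0,75],0],
    [[0,0,0],[0,0,110],0]
  ]
}}

```text
clock: 16.5
position: [528.3, -341.9, 119.0]
ee_rot: [-0.027, 0.707, 0.027, 0.706]
contact_force: [0.3, -0.4, -0.2]
gripper_width: 85.4
```

Emit:
{"api": "arm_command", "payload": {
  "increments": [
    [[0,0,0],[-30,0,20],0],
    [[0,0,0],[-70,0,50],0],
    [[0,0,0],[-110,0,80],0],
    [[0,0,0],[-110,0,80],0],
    [[0,0,0],[-110,0,80],0]
  ]
}}

```text
clock: 17.0
position: [418.2, -342.2, 201.6]
ee_rot: [-0.028, 0.706, 0.026, 0.707]
contact_force: [-0.4, -0.3, -0.0]
gripper_width: 85.7
```

Run:
```python
from h import *
st=readout.read_state(); print(st["clock"],st["position"],st["contact_force"]); c,im,D=snap("wrist","w5"); cs,s,Ds=snap("side","s5")
P=cloud(cs,Ds).reshape(-1,3); ims=s.reshape(-1,3)
q=P[(ims.min(1)>95)&(P[:,0]>430)&(P[:,0]<640)&(P[:,1]>-400)&(P[:,1]<-285)&(P[:,2]>8)&(P[:,2]<50)]
print(len(q),cv2.minAreaRect(q[:,:2].astype(np.float32)),np.percentile(q[:,2],[5,50,95]))
a=cv2.resize(s[90:250,200:360],(420,420),interpolation=cv2.INTER_CUBIC); cv2.imwrite("pics/v5.png",np.hstack([cv2.resize(im,(378,420*378//560)) if 0 else im[:, 130:510],a]))
```

```text
17.0 [ 418.24223699 -342.21159706  201.5952658 ] [-0.41271344 -0.26447297 -0.00150466]
321 ((528.68603515625, -341.1400146484375), (161.06214904785156, 67.50334930419922), 6.115657329559326) [11.02480725 36.56641342 44.7978797 ]
```

View pics/v5.png

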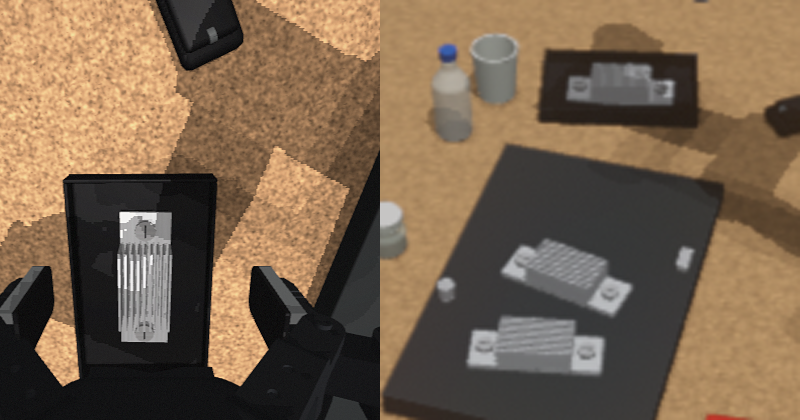

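The heatsink lies flat, fins up, in the middle of the tray (near screw about (145,229), far screw about (145,330)). The two others, the pin, the block and the bottle look untouched. I'm handing it in.

```bash
python3 -c "
from bench import arm; print(arm.job_done())"
```

```text
the job is handed in; nothing more can be done
None
```

I found the warped heatsink, rocked it, and laid it fins up in the reject tray. I handed the job in at about 17 s, and the hand-in gave no verdict.

- **Finding it:** The first heatsink I pressed, the one nearest the tray, was the warped one, so I never touched the other two. Its screw sank about 3 mm at 3–6 N. It then turned stiff at about 8 N on the tool, which I took as that end touching the plate. The side view showed the far end raised 3–5 mm. After I let go, the depth readings showed it level again.
- **Placing it:** I gripped it across the fins and set it down in the tray. The set-down force read 5.8 N just before I opened the fingers.
- **Last checks:** The side view puts its centre at about (529, -341), within a few millimetres of the tray centre. Fin tops read about 40 mm, as expected for lying on the tray floor. The other two heatsinks, the pin, the block and the bottle look unmoved. The arm ended clear of everything, with near-zero contact force.
- **Weakest check:** The tilt was never measured directly. From the TCP drop I estimated about 0.057 rad partway through the press, and I then pressed further until it bottomed. No checks failed. The tray's centre differed by about 4 mm between the first estimate and the close-up, well within what the placing allowed.

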